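# Zero a dispenser gate on its seal and open it two turns

## Robot

A 6-joint arm with a two-finger parallel gripper is mounted at the origin on a cart in front of the work surface, level with it; the furniture and walls round the work are solid. World frame = base frame: x ahead of the robot, y to its left, z up, the work surface at z = 0. Lengths are in m, angles in rad, forces in N, time in s.
With the tool pointing down it reaches from about 0.325 to 0.85 m from the base axis. Payload 15.5 kg.
Tool frame: the origin (TCP) lies at the very end of the fingers, on their centre line; the grasp point (between the pads) lies 19 mm behind it; z points along the fingers, y is the line along which they close (so a half turn about z gives the same grasp; the last joint's range is limited). The gripper opens to 91 mm and grips with 3 to 60 N. Pads are 32 mm wide; open, the fingers measure 118 mm over their backs; the gripper's body (76 mm by 178 mm) begins 60 mm behind the grasp point.
Start: joints at [-0.096, 0.494, 1.345, -0, 1.302, -0.096], TCP at [0.625, 0, 0.18] pointing down, gripper open.
Joint ranges: [-2.91, 2.91], [-0.82, 2.16], [0.22, 2.67], [-1.22, 4.37], [0.12, 2.79], [-3.08, 3.08]. Speed limits (rad/s): [1.89, 1.89, 2.57, 3.01, 3.01, 3.01].

## Interface

Orientations are given as a 3x3 rotation matrix whose columns are the frame's x, y, z axes.
In Python, from cell import observe, camera, camera_info, finish_job gives the robot as it stands. The module is installed in compiled form; this text tells all that it offers.
- The arm moves only by the tool move_arm, never from a script. Its argument "rows" is a list of rows, each an object of numbers: "x", "y", "z": the shift along the tool's x, y, z in cm; "roll": the turn about the tool's z in degrees. A call has 1 to 10 rows; each row is the pose to reach, as a shift and turn from the pose commanded when the call began, along the tool's axes at that moment; what a row does not reach only later rows make up. A row lasts 1/8 s, in which the tool goes at most 62.5 mm and 10.7 degrees, less where a joint would pass 70% of its speed; a pose out of reach is approached as far as the arm can. A call with a gripper value outside its range is refused whole. "gripper" is the gripper command: -1 is fully open, 1 is shut, values between are in proportion, set as the call begins (left out, the last holds). The fingers move at their own pace and stop on an object; "force" is the grip in N (left out, the last holds). Time passes only in rows, so rows that repeat a pose let the fingers close. It gives the time, the measured TCP pose, the force, the opening and the grip force at its end, in the units of the state.
- observe(): the state, without advancing time (a new reading comes with each control period).
- camera(name): name is "scene" or "side" or "wrist"; returns the picture (384x512x3 uint8, blue, green, red); there is no depth.
- camera_info(name): a dict with "vertical_fov" (degrees; the focal length in pixels is half the picture's height over the tangent of half this angle, whatever the lens; pixels are square), "cx", "cy" (the principal point, pixels), "rvec" (rotation vector, rad) and "tvec" (3), from world to camera coordinates, as OpenCV has them; the wrist camera has in their place "hand_eye" (4x4, takes a point from camera to tool coordinates, whose origin is the TCP and whose axes are the flange's). Camera axes: x right, y down, z forward; pixel columns grow to the right and rows downward; lengths in m; the calibration is good to about 2 mm. The wrist camera is an equidistant fisheye: a pixel r from the principal point sees the ray r / f radians off the axis. A picture is of the moment at which its call begins: read the wrist's pose just before it. camera_info takes no time and is no camera call.
- finish_job(): hands the job in; it is judged then, once.
The state is a dict: "time_s": time; "joint_pos": joint angles; "joint_vel": joint speeds; "joint_efforts": joint torques, N m; "ee_pos": TCP position; "tool_rot": TCP orientation; "force": force on the tool from outside, world axes, zero at the start; "moment": the same for the moment, N m; "finger_gap": finger opening in m; "gripper_force": force on a finger pad.
Only numpy, scipy, OpenCV 4.12 (cv2) and the standard library are available. Lean on these libraries where they do the work, as an engineer would, in place of code of your own. Each camera call takes 0.05 s, during which the arm holds its last target. There are 200 camera calls.

## Task

Set the gate of the sprinkle dispenser: turn its red handwheel clockwise until you feel the gate bed on its rubber seal, without forcing it (it marks above about 20 N at the crank), then open it by two full turns of the spindle nut. The wheel has slack on its spindle, so after reversing take up the slack before you begin to count. Let go of the wheel at the end, and leave the other things on the bench where they are.

Things in the scene. Friction and masses are not known exactly. Their poses are not given: they have to be found in the camera images.
- dispenser: Empty stainless sprinkle dispenser, fixed to the bench: a square hopper on a base plate 225 mm deep and 165 mm wide, rim 190 mm high. Origin on the bench under its middle, z up; gate and spout are on its -x side, towards the robot. The gate is hidden in a housing between two posts; a yoke across them carries a flat red handwheel. Only crank and spindle reach above the wheel.
- wheel_hub (a point): Centre of the red handwheel on its vertical axis, in the plane of the rim, 232 mm above the bench (137 mm over the rim, rim 13 mm thick, three spokes). Counter-clockwise seen from above opens (lifts) the gate, clockwise closes it. The wheel drives a brass nut under it through a worn key; each turn of the nut moves spindle and gate 4.0 mm.
- yoke (a point): Middle of the yoke's top, under the brass nut, 210 mm above the bench. After each change of direction, and perhaps at the start, the wheel turns freely (under 1 N at the crank) through the slack of its worn key, a constant part of a turn, less than a third; then it takes the nut along and the nut's steady drag is felt, about 7 N at the crank (6 N when held still). The nut stays where it is left.
- crank_grip (a point): Middle of the black crank on the wheel: an upright, freely spinning round grip, 22 mm in diameter and 50 mm tall, 62 mm from the wheel's axis; its foot is 10 mm and this point 35 mm above the middle plane of the rim. Take it from above and lead it round the axis without turning the hand.
- spindle_top (a point): Top end of the threaded steel spindle, 10 mm thick, that rises through the middle of the wheel and goes up and down with the gate. Its z in the dispenser's frame is 262 mm when the gate is shut, more when open. At the start the gate stands open by a third of a turn to one turn.
- seal_mid (a point): Middle of the black rubber seal strip in the spout's mouth on which the hidden gate closes, 70.5 mm above the bench; it sinks under the gate. When the gate meets it, the force at the crank rises from the 7 N drag to about 9 N and then by 0.7 N for each mm the crank is led on: 20 N after 17 mm more, when the seal is pressed down by nearly 0.2 mm. It springs back when the crank is let off.
- bowl: Shallow steel bowl, 88 mm across and 36 mm high, standing under the spout. A bystander. Origin in the middle of its underside.
- big_box: Large brown kraft gift box with a window lid, 252 x 237 x 57 mm, at the left. A bystander. Origin in the middle of its underside.
- spool: Spool of red ribbon, 32 mm high, at the right. A bystander. Origin on its underside.
- marker: Black and white marker, 135 mm long, 16 mm thick, lying at the front left. A bystander. Origin at its middle.
- scissors: Red-handled scissors, 199 mm long, 9 mm thick, lying at the front right. A bystander. Origin at its middle.

How it is judged:
By the outcome, as a careful person would: the job done as asked, in the order asked, and still so for the second after the job is handed in, with the robot touching nothing.
It also fails if it takes over 72 s, if anything falls off the work surface, if the arm or the gripper's body presses on something with over 40 N, if the wrist force passes 120 N, or if a joint passes its speed limit or range.

## Working session

There is one attempt and no reset: what is moved stays moved. The work goes in short steps, Python scripts to look and compute and a tool call to move; the robot and the scene stay as the last step left them, time stands still between calls to the robot, and variables do not carry over. Pictures are saved under pics/ and viewed, at most 10 in all, crops included, and the job is handed in when it is done.

Besides the shell and the picture viewer there is one more tool, called after "Emit:" by a JSON object that holds its "api" and its "payload", one argument or row to a line. move_arm: Moves the arm, as the interface text tells. Its arguments: {"type":"object","properties":{"rows":{"type":"array"},"gripper":{"type":"number"},"force":{"type":"number"}},"required":["rows"]}

```bash
mkdir -p pics
cat > h.py <<'E'
import numpy as np,cv2
from cell import observe,camera,camera_info
def ray(name,u,v,st=None):
    i=camera_info(name);H=384
    f=H/2/np.tan(np.radians(i["vertical_fov"])/2)
    a=np.array([(u-i["cx"])/f,(v-i["cy"])/f])
    if name=="wrist":
        r=np.hypot(*a);d=np.r_[a/r*np.sin(r),np.cos(r)] if r>1e-9 else np.array([0,0,1.])
        h=np.array(i["hand_eye"]);R=np.array(st["tool_rot"]);
        return np.array(st["ee_pos"])+R@h[:3,3],R@h[:3,:3]@d
    R=cv2.Rodrigues(np.array(i["rvec"],float))[0];t=np.array(i["tvec"],float).ravel()
    return -R.T@t,R.T@np.r_[a,1]
def plane(o,d,z): return o+d*(z-o[2])/d[2]
def tri(a,b):
    A=0;B=0
    for o,d in (a,b):
        d=d/np.linalg.norm(d);P=np.eye(3)-np.outer(d,d);A=A+P;B=B+P@o
    return np.linalg.solve(A,B)
E
python3 - <<'E'
from h import *
s=observe();print(s["time_s"],s["ee_pos"],s["tool_rot"])
ims=[]
for n in("scene","side","wrist"):
    i=camera(n);cv2.imwrite(f"pics/{n}0.png",i);ims.append(i)
    print(n,camera_info(n))
E
```

```text
0.0 [6.24567704e-01 2.39890537e-05 1.79425149e-01] [[ 2.72747455e-05  9.99999215e-01 -1.25269207e-03]
 [ 9.99999994e-01 -2.71421358e-05  1.05876656e-04]
 [ 1.05842573e-04 -1.25269495e-03 -9.99999210e-01]]
scene {'vertical_fov': 53.04835460327322, 'cx': 258.7790850824244, 'cy': 186.9351141121269, 'rvec': array([ 2.19588984, -0.92400701,  0.37482545]), 'tvec': array([-0.34271715,  0.3584319 ,  1.4106449 ])}
side {'vertical_fov': 48.198916550322096, 'cx': 252.97434506029845, 'cy': 189.7814375411573, 'rvec': array([ 0.60960549, -2.62357969,  1.2022621 ]), 'tvec': array([0.46160586, 0.2502752 , 1.37203337])}
wrist {'vertical_fov': 65.70646984690485, 'cx': 251.6185564787366, 'cy': 193.01939211044262, 'hand_eye': array([[-4.11263503e-04, -9.56854374e-01, -2.90567615e-01,
         8.07195824e-02],
       [ 9.99999914e-01, -4.10681463e-04, -6.29840100e-05,
         9.35980802e-04],
       [-5.90642076e-05, -2.90567615e-01,  9.56854460e-01,
        -2.04662847e-01],
       [ 0.00000000e+00,  0.00000000e+00,  0.00000000e+00,
         1.00000000e+00]])}
```

View pics/scene0.png

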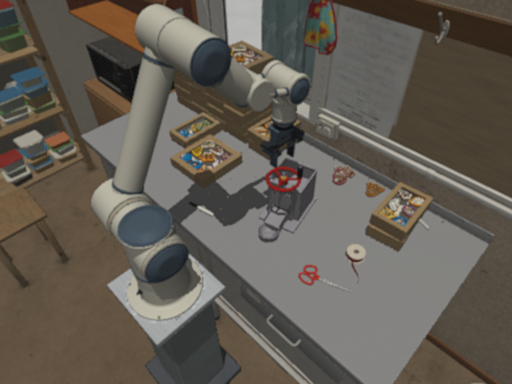

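View pics/side0.png

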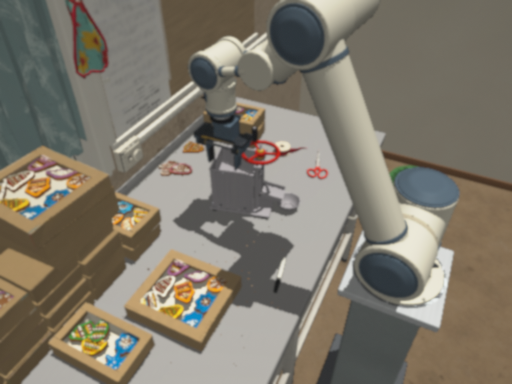

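View pics/wrist0.png

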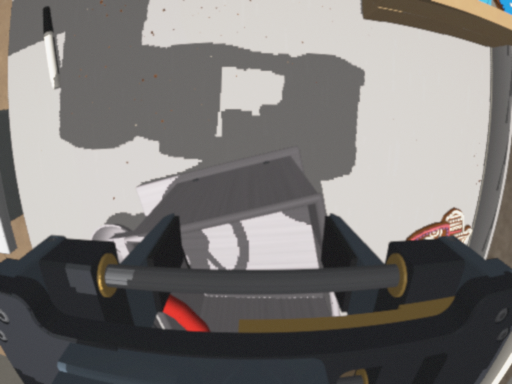

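The fixed views show the wheel at scene ≈(284,179) and side ≈(261,152), with the black crank near scene (299,172). In the wrist view, a bit of the red wheel shows at (185,312), so the wheel is to the right of the hand.

Run:
```python
from h import *
for n,(x0,x1,y0,y1) in {"scene":(260,305,160,200),"side":(235,285,135,170)}.items():
    im=cv2.imread(f"pics/{n}0.png").astype(int);b,g,r=im[...,0],im[...,1],im[...,2]
    m=(r>110)&(r>2*g)&(r>2*b);k=np.zeros_like(m);k[y0:y1,x0:x1]=1;v,u=np.nonzero(m&k)
    P=np.array([plane(*ray(n,a,c),.232) for a,c in zip(u,v)])
    h=cv2.convexHull(P[:,:2].astype(np.float32))[:,0]
    A=np.c_[2*h,np.ones(len(h))];s=np.linalg.lstsq(A,(h**2).sum(1),rcond=None)[0]
    print(n,u.min(),u.max(),v.min(),v.max(),s[:2],np.sqrt(s[2]+s[0]**2+s[1]**2))
    c=cv2.resize(im[y0-30:y1+40,x0-30:x1+30].astype(np.uint8),None,fx=5,fy=5,interpolation=2);cv2.imwrite(f"pics/{n}c.png",c); 
a=cv2.imread("pics/scenec.png");b=cv2.imread("pics/sidec.png");H=max(a.shape[0],b.shape[0])
f=lambda i:cv2.copyMakeBorder(i,0,H-i.shape[0],0,0,0)
o=np.hstack([f(a),f(b)]);o=cv2.resize(o,None,fx=.72,fy=.72);print(o.shape);cv2.imwrite("pics/c1.png",o)
```

```text
scene 266 300 167 190 [ 0.53381366 -0.08794296] 0.06631699833450734
side 242 281 140 164 [ 0.52900088 -0.08848587] 0.06650229104969618
(396, 774, 3)
```

View pics/c1.png

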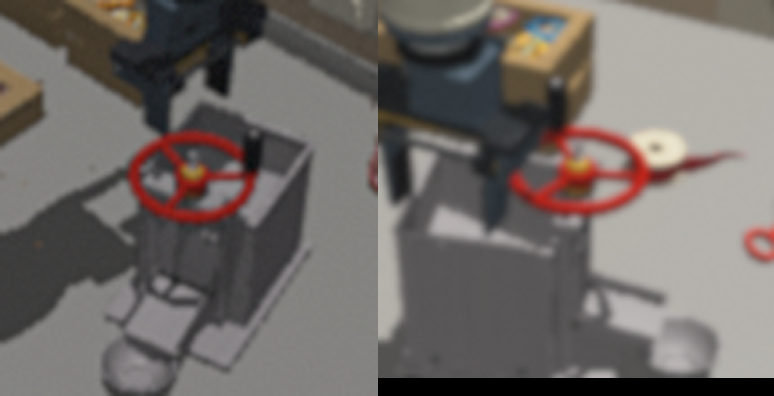

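Emit:
{"api": "move_arm", "payload": {
  "rows": [
    {"z": -4},
    {"z": -9},
    {"z": -14},
    {"z": -19},
    {"z": -22},
    {"z": -22},
    {"z": -22}
  ],
  "gripper": -0.1
}}

```text
$.rows[0]: bad value
```

The crops show the hub at about (0.531, -0.088) by both views. The crank grip's middle is at about scene (300.3,171.7) and side (254.4,132).

Run:
```python
from h import *
p=tri(ray("scene",300.3,171.7),ray("side",254.4,132.));print(p, p-[.531,-.088,.232])
print(plane(*ray("scene",300.3,171.7),.267),plane(*ray("side",254.4,132.),.267))
```

```text
[ 0.57521614 -0.13647482  0.27004124] [ 0.04421614 -0.04847482  0.03804124]
[ 0.57730126 -0.13462301  0.267     ] [ 0.57781957 -0.14110387  0.267     ]
```

Emit:
{"api": "move_arm", "payload": {
  "rows": [
    {"x": 0,"y": 0,"z": -4,"roll": 0},
    {"x": 0,"y": 0,"z": -9,"roll": 0},
    {"x": 0,"y": 0,"z": -14,"roll": 0},
    {"x": 0,"y": 0,"z": -19,"roll": 0},
    {"x": 0,"y": 0,"z": -22,"roll": 0},
    {"x": 0,"y": 0,"z": -22,"roll": 0}
  ],
  "gripper": -0.1
}}

```text
time_s: 0.9
ee_pos: [0.6258, -0.0001, 0.4023]
tool_rot: [[-0.0, 1.0, 0.004], [1.0, 0.0, -0.0], [-0.0, 0.004, -1.0]]
force: [0.3, -0.1, -1.2]
finger_gap: 0.0506
gripper_force: 0.0
```

Emit:
{"api": "move_arm", "payload": {
  "rows": [
    {"x": -5,"y": -2,"z": 0,"roll": 0},
    {"x": -10,"y": -4,"z": 0,"roll": 0},
    {"x": -15,"y": -6,"z": 0,"roll": 0},
    {"x": -18,"y": -7,"z": 0,"roll": 0},
    {"x": -18,"y": -7,"z": 0,"roll": 0},
    {"x": -18,"y": -7,"z": 0,"roll": 0}
  ]
}}

```text
time_s: 1.65
ee_pos: [0.555, -0.1794, 0.3992]
tool_rot: [[-0.0, 1.0, -0.001], [1.0, 0.0, 0.001], [0.001, -0.001, -1.0]]
force: [0.7, 0.7, 0.3]
finger_gap: 0.0501
gripper_force: 0.0
```

Run:
```python
from h import *
s=observe();im=camera("wrist");cv2.imwrite("pics/w1.png",im);print(s["time_s"],s["ee_pos"])
np.savez("s1.npz",ee_pos=s["ee_pos"],tool_rot=s["tool_rot"])
```

```text
1.65 [ 0.55496973 -0.17940092  0.39924939]
```

View pics/w1.png

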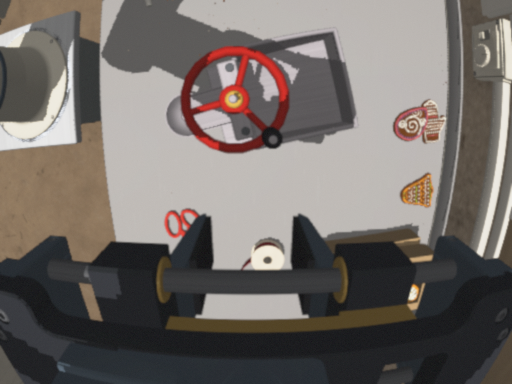

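The wrist view shows the whole wheel: ring centre ≈(235,99), crank top ≈(271,138), and spindle top ≈(234,97).

Run:
```python
from h import *
s=dict(np.load("s1.npz"));im=cv2.imread("pics/w1.png").astype(int);b,g,r=im[...,0],im[...,1],im[...,2]
m=((r>100)&(r>2*g)&(r>2*b)).astype(np.uint8);m[:,300:]=0;m[160:]=0
v,u=np.nonzero(m)
P=np.array([plane(*ray("wrist",a,c,s),.232)[:2] for a,c in zip(u,v)],np.float32)
h=cv2.convexHull(P)[:,0]
A=np.c_[2*h,np.ones(len(h))];q=np.linalg.lstsq(A,(h**2).sum(1),rcond=None)[0];c=q[:2]
print("hub",c,np.sqrt(q[2]+c@c))
k=(im.max(2)<50).astype(np.uint8);k[:120]=0;k[152:]=0;k[:,:258]=0;k[:,285:]=0
n,l,st,ce=cv2.connectedComponentsWithStats(k);print(st,ce)
for uv,z in (((271.5,138.5),.290),((234,97),.264)):
    p=plane(*ray("wrist",*uv,s),z);d=p[:2]-c;print(p,np.hypot(*d),np.degrees(np.arctan2(d[1],d[0])))
o=cv2.resize(im[85:155,215:290].astype(np.uint8),None,fx=7,fy=7,interpolation=2);cv2.imwrite("pics/w1c.png",o)
```

```text
hub [ 0.53348548 -0.08890633] 0.06613098978655037
[[     0      0    512    384 196361]
 [   262    127     20     21    247]] [[255.48059951 191.56927292]
 [270.92307692 136.4291498 ]]
[ 0.57683072 -0.13364848  0.29      ] 0.06229501813195051 -45.908536058052704
[ 0.53595799 -0.08887211  0.264     ] 0.002472742590162089 0.7930833315873712
```

View pics/w1c.png

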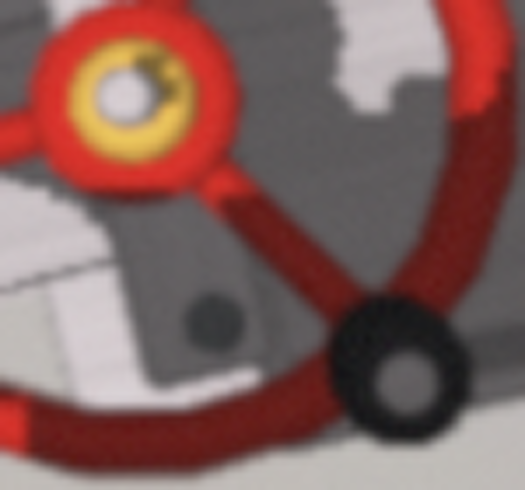

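Emit:
{"api": "move_arm", "payload": {
  "rows": [
    {"x": 2.5,"y": 1.1,"z": 3,"roll": 0},
    {"x": 4.7,"y": 2.1,"z": 6,"roll": 0},
    {"x": 4.7,"y": 2.1,"z": 8,"roll": 0},
    {"x": 4.7,"y": 2.1,"z": 10,"roll": 0},
    {"x": 4.7,"y": 2.1,"z": 12,"roll": 0},
    {"x": 4.7,"y": 2.1,"z": 14,"roll": 0},
    {"x": 4.7,"y": 2.1,"z": 14.7,"roll": 0},
    {"x": 4.7,"y": 2.1,"z": 14.7,"roll": 0},
    {"x": 4.7,"y": 2.1,"z": 14.7,"roll": 0}
  ]
}}

```text
time_s: 2.82
ee_pos: [0.5765, -0.1329, 0.2538]
tool_rot: [[-0.0, 1.0, 0.001], [1.0, 0.0, -0.0], [-0.0, 0.001, -1.0]]
force: [0.7, 0.1, -0.5]
finger_gap: 0.0502
gripper_force: 0.0
```

Run:
```python
from h import *
s=observe();print(s["time_s"],s["ee_pos"],s["force"])
a=camera("wrist")[180:384,130:400];o=cv2.resize(a,(0,0),fx=1.5,fy=1.5)
c=cv2.resize(camera("scene")[125:225,240:340],None,fx=3.5,fy=3.5,interpolation=2)
H=350;o=cv2.copyMakeBorder(o,0,H-o.shape[0],0,0,0);cv2.imwrite("pics/c2.png",np.hstack([o,c]))
```

```text
2.825 [ 0.57646238 -0.13289349  0.25381055] [ 0.72010411  0.14659079 -0.48915745]
```

View pics/c2.png

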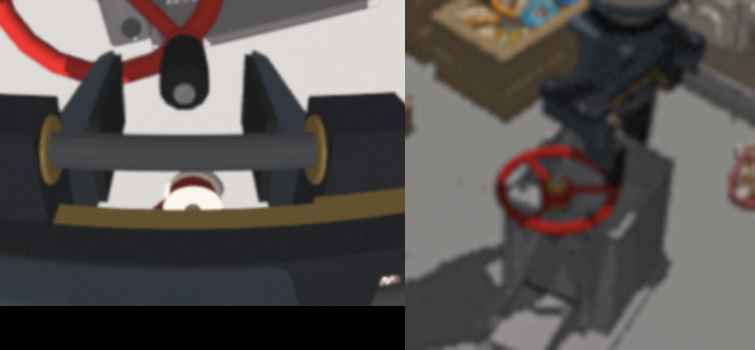

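The crank, top at wrist ≈(252.7,242.7), stands centred between the open fingers. I'll close the gripper.

Emit:
{"api": "move_arm", "payload": {
  "rows": [
    {"x": 0,"y": 0,"z": 0,"roll": 0},
    {"x": 0,"y": 0,"z": 0,"roll": 0},
    {"x": 0,"y": 0,"z": 0,"roll": 0},
    {"x": 0,"y": 0,"z": 0,"roll": 0},
    {"x": 0,"y": 0,"z": 0,"roll": 0}
  ],
  "gripper": 1,
  "force": 40
}}

```text
time_s: 3.55
ee_pos: [0.5761, -0.1331, 0.2531]
tool_rot: [[0.0, 1.0, 0.0], [1.0, -0.0, -0.0], [-0.0, 0.0, -1.0]]
force: [1.0, -0.7, 0.8]
finger_gap: 0.0205
gripper_force: 40.0
```

Run:
```python
from h import *
s=observe();print(s["time_s"],s["ee_pos"],s["force"])
print(plane(*ray("wrist",252.7,242.7,s),.292))
c=np.array([.5333,-.0887]);P0=np.array([.5765,-.1330]);r=np.hypot(*(P0-c));a0=np.arctan2(*(P0-c)[::-1]);print(r,np.degrees(a0))
```

```text
3.55 [ 0.57614216 -0.13313134  0.2531085 ] [ 0.96741179 -0.74684601  0.77457467]
[ 0.57771163 -0.13493233  0.292     ]
0.06187673229898297 -45.72025185812811
```

```bash
cat > g.py <<'E'
import numpy as np,json,sys
from cell import observe
C=np.array([.5335,-.0887]);R=.062
def P(a,c=C):a=np.radians(a);return c+R*np.array([np.cos(a),np.sin(a)])
def rep(cmd,c=C):
    s=observe();p=np.array(s["ee_pos"][:2]);d=p-c;a=np.degrees(np.arctan2(d[1],d[0]))
    e=d/np.hypot(*d);f=np.array(s["force"][:2])
    print(f"t={s['time_s']:.2f} ang={a:.2f} (cmd {cmd}) r={np.hypot(*d)*1e3:.2f} Frad={f@e:.2f} Fccw={f@[-e[1],e[0]]:.2f} Fz={s['force'][2]:.1f} grip={s['gripper_force']:.0f} perr={(p-P(cmd,c))*1e3}")
def rows(a0,a1,n,hold=0):
    L=[]
    for a in list(np.linspace(a0,a1,n+1)[1:])+[a1]*hold:
        d=(P(a)-P(a0))*100;L.append(dict(x=round(d[1],2),y=round(d[0],2),z=0,roll=0))
    print(a0,"->",a1,json.dumps(L))
E
python3 -c "
from g import *
rep(-45.7);rows(-45.7,-85.7,8,1)"
```

```text
t=3.55 ang=-46.18 (cmd -45.7) r=61.58 Frad=1.21 Fccw=0.18 Fz=0.8 grip=40 perr=[-0.65959074 -0.05839176]
-45.7 -> -85.7 [{"x": -0.36, "y": -0.4, "z": 0, "roll": 0}, {"x": -0.68, "y": -0.84, "z": 0, "roll": 0}, {"x": -0.97, "y": -1.3, "z": 0, "roll": 0}, {"x": -1.21, "y": -1.78, "z": 0, "roll": 0}, {"x": -1.41, "y": -2.28, "z": 0, "roll": 0}, {"x": -1.57, "y": -2.8, "z": 0, "roll": 0}, {"x": -1.68, "y": -3.33, "z": 0, "roll": 0}, {"x": -1.75, "y": -3.87, "z": 0, "roll": 0}, {"x": -1.75, "y": -3.87, "z": 0, "roll": 0}]
```

Emit:
{"api": "move_arm", "payload": {
  "rows": [
    {"x": -0.36,"y": -0.4,"z": 0,"roll": 0},
    {"x": -0.68,"y": -0.84,"z": 0,"roll": 0},
    {"x": -0.97,"y": -1.3,"z": 0,"roll": 0},
    {"x": -1.21,"y": -1.78,"z": 0,"roll": 0},
    {"x": -1.41,"y": -2.28,"z": 0,"roll": 0},
    {"x": -1.57,"y": -2.8,"z": 0,"roll": 0},
    {"x": -1.68,"y": -3.33,"z": 0,"roll": 0},
    {"x": -1.75,"y": -3.87,"z": 0,"roll": 0},
    {"x": -1.75,"y": -3.87,"z": 0,"roll": 0}
  ]
}}

```text
time_s: 4.68
ee_pos: [0.5376, -0.1504, 0.2532]
tool_rot: [[0.0, 1.0, 0.002], [1.0, -0.0, 0.0], [0.0, 0.002, -1.0]]
force: [6.2, 0.7, -0.7]
finger_gap: 0.0201
gripper_force: 40.1
```

```bash
python3 -c "
from g import *
rep(-85.7);rows(-85.7,-135.7,9,1)"
```

```text
t=4.67 ang=-86.17 (cmd -85.7) r=61.89 Frad=-0.30 Fccw=6.19 Fz=-0.7 grip=40 perr=[-0.51566518  0.0760892 ]
-85.7 -> -135.7 [{"x": -0.02, "y": -0.6, "z": 0, "roll": 0}, {"x": 0.03, "y": -1.2, "z": 0, "roll": 0}, {"x": 0.13, "y": -1.79, "z": 0, "roll": 0}, {"x": 0.28, "y": -2.37, "z": 0, "roll": 0}, {"x": 0.5, "y": -2.93, "z": 0, "roll": 0}, {"x": 0.76, "y": -3.47, "z": 0, "roll": 0}, {"x": 1.08, "y": -3.98, "z": 0, "roll": 0}, {"x": 1.44, "y": -4.46, "z": 0, "roll": 0}, {"x": 1.85, "y": -4.9, "z": 0, "roll": 0}, {"x": 1.85, "y": -4.9, "z": 0, "roll": 0}]
```

Emit:
{"api": "move_arm", "payload": {
  "rows": [
    {"x": -0.02,"y": -0.6,"z": 0,"roll": 0},
    {"x": 0.03,"y": -1.2,"z": 0,"roll": 0},
    {"x": 0.13,"y": -1.79,"z": 0,"roll": 0},
    {"x": 0.28,"y": -2.37,"z": 0,"roll": 0},
    {"x": 0.5,"y": -2.93,"z": 0,"roll": 0},
    {"x": 0.76,"y": -3.47,"z": 0,"roll": 0},
    {"x": 1.08,"y": -3.98,"z": 0,"roll": 0},
    {"x": 1.44,"y": -4.46,"z": 0,"roll": 0},
    {"x": 1.85,"y": -4.9,"z": 0,"roll": 0},
    {"x": 1.85,"y": -4.9,"z": 0,"roll": 0}
  ]
}}

```text
time_s: 5.92
ee_pos: [0.4887, -0.1321, 0.2532]
tool_rot: [[-0.0, 1.0, 0.002], [1.0, 0.0, -0.001], [-0.001, 0.002, -1.0]]
force: [6.5, -2.1, -1.6]
finger_gap: 0.0196
gripper_force: 40.0
```

```bash
python3 -c "
from g import *
rep(-135.7);rows(-135.7,-151.7,3,1)"
```

```text
t=5.92 ang=-135.86 (cmd -135.7) r=62.37 Frad=-3.16 Fccw=6.05 Fz=-1.6 grip=40 perr=[-0.38430208 -0.13254769]
-135.7 -> -151.7 [{"x": 0.43, "y": -0.38, "z": 0, "roll": 0}, {"x": 0.9, "y": -0.72, "z": 0, "roll": 0}, {"x": 1.39, "y": -1.02, "z": 0, "roll": 0}, {"x": 1.39, "y": -1.02, "z": 0, "roll": 0}]
```

```bash
python3 -c "
from g import *
a=-135.7
while a>-135.7-275:
    f=lambda b:tuple((np.round((P(b)-P(a))[::-1]*100,2)+0).tolist())
    print(round(a-12,1),f(a-6),f(a-12));a-=12"
```

```text
-147.7 (0.49, -0.43) (1.02, -0.8)
-159.7 (0.57, -0.32) (1.16, -0.57)
-171.7 (0.62, -0.19) (1.26, -0.32)
-183.7 (0.65, -0.06) (1.3, -0.05)
-195.7 (0.64, 0.08) (1.28, 0.22)
-207.7 (0.61, 0.21) (1.2, 0.48)
-219.7 (0.56, 0.33) (1.08, 0.72)
-231.7 (0.48, 0.44) (0.91, 0.93)
-243.7 (0.38, 0.53) (0.69, 1.1)
-255.7 (0.26, 0.6) (0.45, 1.22)
-267.7 (0.13, 0.64) (0.19, 1.28)
-279.7 (-0.01, 0.65) (-0.08, 1.29)
-291.7 (-0.14, 0.63) (-0.35, 1.25)
-303.7 (-0.27, 0.59) (-0.6, 1.15)
-315.7 (-0.39, 0.52) (-0.83, 1.0)
-327.7 (-0.49, 0.43) (-1.02, 0.8)
-339.7 (-0.57, 0.32) (-1.16, 0.57)
-351.7 (-0.62, 0.19) (-1.26, 0.32)
-363.7 (-0.65, 0.06) (-1.3, 0.05)
-375.7 (-0.64, -0.08) (-1.28, -0.22)
-387.7 (-0.61, -0.21) (-1.2, -0.48)
-399.7 (-0.56, -0.33) (-1.08, -0.72)
-411.7 (-0.48, -0.44) (-0.91, -0.93)
```

Emit:
{"api": "move_arm", "payload": {
  "rows": [
    {"x": 0.49,"y": -0.4,"z": 0,"roll": 0},
    {"x": 1.02,"y": -0.76,"z": 0,"roll": 0},
    {"x": 1.02,"y": -0.76,"z": 0,"roll": 0}
  ]
}}

```text
time_s: 6.3
ee_pos: [0.481, -0.1221, 0.2533]
tool_rot: [[-0.0, 1.0, 0.001], [1.0, 0.0, -0.001], [-0.001, 0.001, -1.0]]
force: [4.2, -4.1, -1.3]
finger_gap: 0.0201
gripper_force: 40.0
```

Emit:
{"api": "move_arm", "payload": {
  "rows": [
    {"x": 0.57,"y": -0.32,"z": 0,"roll": 0},
    {"x": 1.16,"y": -0.57,"z": 0,"roll": 0},
    {"x": 1.16,"y": -0.57,"z": 0,"roll": 0}
  ]
}}

```text
time_s: 6.68
ee_pos: [0.4751, -0.1106, 0.2532]
tool_rot: [[-0.0, 1.0, 0.001], [1.0, 0.0, -0.001], [-0.001, 0.001, -1.0]]
force: [3.3, -5.8, -1.1]
finger_gap: 0.0204
gripper_force: 40.0
```

```bash
python3 -c "
from g import *
rep(-159.7)"
```

```text
t=6.67 ang=-159.47 (cmd -159.7) r=62.39 Frad=-1.01 Fccw=6.58 Fz=-1.1 grip=40 perr=[-0.27728883 -0.36869635]
```

Emit:
{"api": "move_arm", "payload": {
  "rows": [
    {"x": 0.62,"y": -0.19,"z": 0,"roll": 0},
    {"x": 1.26,"y": -0.32,"z": 0,"roll": 0},
    {"x": 1.26,"y": -0.32,"z": 0,"roll": 0}
  ]
}}

```text
time_s: 7.05
ee_pos: [0.4717, -0.098, 0.2531]
tool_rot: [[-0.0, 1.0, 0.0], [1.0, 0.0, -0.001], [-0.001, 0.0, -1.0]]
force: [1.2, -6.8, -0.3]
finger_gap: 0.0203
gripper_force: 40.0
```

Emit:
{"api": "move_arm", "payload": {
  "rows": [
    {"x": 0.65,"y": -0.06,"z": 0,"roll": 0},
    {"x": 1.3,"y": -0.05,"z": 0,"roll": 0},
    {"x": 1.3,"y": -0.05,"z": 0,"roll": 0}
  ]
}}

```text
time_s: 7.42
ee_pos: [0.4709, -0.085, 0.253]
tool_rot: [[-0.0, 1.0, -0.0], [1.0, 0.0, -0.001], [-0.001, -0.0, -1.0]]
force: [-0.2, -5.8, -0.0]
finger_gap: 0.0201
gripper_force: 40.0
```

Emit:
{"api": "move_arm", "payload": {
  "rows": [
    {"x": 0.64,"y": 0.08,"z": 0,"roll": 0},
    {"x": 1.28,"y": 0.22,"z": 0,"roll": 0},
    {"x": 1.28,"y": 0.22,"z": 0,"roll": 0}
  ]
}}

```text
time_s: 7.8
ee_pos: [0.4729, -0.0721, 0.2529]
tool_rot: [[-0.0, 1.0, -0.001], [1.0, 0.0, -0.001], [-0.001, -0.001, -1.0]]
force: [-0.5, -6.0, -0.8]
finger_gap: 0.0202
gripper_force: 40.0
```

Emit:
{"api": "move_arm", "payload": {
  "rows": [
    {"x": 0.61,"y": 0.21,"z": 0,"roll": 0},
    {"x": 1.2,"y": 0.48,"z": 0,"roll": 0},
    {"x": 1.2,"y": 0.48,"z": 0,"roll": 0}
  ]
}}

```text
time_s: 8.18
ee_pos: [0.4774, -0.0601, 0.2528]
tool_rot: [[-0.0, 1.0, -0.002], [1.0, 0.0, -0.001], [-0.001, -0.002, -1.0]]
force: [-2.4, -5.2, 1.1]
finger_gap: 0.0205
gripper_force: 40.0
```

Emit:
{"api": "move_arm", "payload": {
  "rows": [
    {"x": 0.56,"y": 0.33,"z": 0,"roll": 0},
    {"x": 1.08,"y": 0.72,"z": 0,"roll": 0},
    {"x": 1.08,"y": 0.72,"z": 0,"roll": 0}
  ]
}}

```text
time_s: 8.55
ee_pos: [0.4844, -0.0492, 0.2527]
tool_rot: [[-0.0, 1.0, -0.002], [1.0, 0.0, -0.001], [-0.001, -0.002, -1.0]]
force: [-3.5, -4.5, 0.2]
finger_gap: 0.0198
gripper_force: 40.0
```

Emit:
{"api": "move_arm", "payload": {
  "rows": [
    {"x": 0.48,"y": 0.44,"z": 0,"roll": 0},
    {"x": 0.91,"y": 0.93,"z": 0,"roll": 0},
    {"x": 0.91,"y": 0.93,"z": 0,"roll": 0}
  ]
}}

```text
time_s: 8.93
ee_pos: [0.4935, -0.04, 0.2526]
tool_rot: [[-0.0, 1.0, -0.003], [1.0, 0.0, -0.0], [-0.0, -0.003, -1.0]]
force: [-4.7, -3.4, 1.0]
finger_gap: 0.0198
gripper_force: 40.0
```

```bash
python3 -c "
from g import *
rep(-231.7)"
```

```text
t=8.93 ang=129.41 (cmd -231.7) r=63.00 Frad=0.36 Fccw=5.81 Fz=1.0 grip=40 perr=[-1.57634151  0.01819571]
```

Emit:
{"api": "move_arm", "payload": {
  "rows": [
    {"x": 0.38,"y": 0.53,"z": 0,"roll": 0},
    {"x": 0.69,"y": 1.1,"z": 0,"roll": 0},
    {"x": 0.69,"y": 1.1,"z": 0,"roll": 0}
  ]
}}

```text
time_s: 9.3
ee_pos: [0.5044, -0.033, 0.2525]
tool_rot: [[-0.0, 1.0, -0.003], [1.0, 0.0, -0.0], [-0.0, -0.003, -1.0]]
force: [-5.6, -1.3, 2.2]
finger_gap: 0.02
gripper_force: 40.0
```

Emit:
{"api": "move_arm", "payload": {
  "rows": [
    {"x": 0.26,"y": 0.6,"z": 0,"roll": 0},
    {"x": 0.45,"y": 1.22,"z": 0,"roll": 0},
    {"x": 0.45,"y": 1.22,"z": 0,"roll": 0}
  ]
}}

```text
time_s: 9.68
ee_pos: [0.5165, -0.0283, 0.2525]
tool_rot: [[-0.0, 1.0, -0.003], [1.0, 0.0, 0.0], [0.0, -0.003, -1.0]]
force: [-6.3, -0.2, 2.5]
finger_gap: 0.0201
gripper_force: 40.1
```

Emit:
{"api": "move_arm", "payload": {
  "rows": [
    {"x": 0.13,"y": 0.64,"z": 0,"roll": 0},
    {"x": 0.19,"y": 1.28,"z": 0,"roll": 0},
    {"x": 0.19,"y": 1.28,"z": 0,"roll": 0}
  ]
}}

```text
time_s: 10.05
ee_pos: [0.5294, -0.0263, 0.2526]
tool_rot: [[-0.0, 1.0, -0.003], [1.0, 0.0, 0.001], [0.001, -0.003, -1.0]]
force: [-5.4, 1.3, 3.6]
finger_gap: 0.0204
gripper_force: 40.1
```

Emit:
{"api": "move_arm", "payload": {
  "rows": [
    {"x": -0.01,"y": 0.65,"z": 0,"roll": 0},
    {"x": -0.08,"y": 1.29,"z": 0,"roll": 0},
    {"x": -0.08,"y": 1.29,"z": 0,"roll": 0}
  ]
}}

```text
time_s: 10.42
ee_pos: [0.5423, -0.027, 0.2526]
tool_rot: [[-0.0, 1.0, -0.003], [1.0, 0.0, 0.001], [0.001, -0.003, -1.0]]
force: [-5.1, 1.5, 3.7]
finger_gap: 0.0199
gripper_force: 40.1
```

```bash
python3 -c "
from g import *
rep(-279.7)"
```

```text
t=10.43 ang=81.85 (cmd -279.7) r=62.29 Frad=0.81 Fccw=5.24 Fz=3.7 grip=40 perr=[-1.61218235  0.54184142]
```

Emit:
{"api": "move_arm", "payload": {
  "rows": [
    {"x": -0.14,"y": 0.63,"z": 0,"roll": 0},
    {"x": -0.35,"y": 1.25,"z": 0,"roll": 0},
    {"x": -0.35,"y": 1.25,"z": 0,"roll": 0}
  ]
}}

```text
time_s: 10.8
ee_pos: [0.555, -0.0305, 0.2526]
tool_rot: [[-0.0, 1.0, -0.003], [1.0, 0.0, 0.001], [0.001, -0.003, -1.0]]
force: [-4.1, 3.1, 3.1]
finger_gap: 0.0201
gripper_force: 40.1
```

Emit:
{"api": "move_arm", "payload": {
  "rows": [
    {"x": -0.27,"y": 0.59,"z": 0,"roll": 0},
    {"x": -0.6,"y": 1.15,"z": 0,"roll": 0},
    {"x": -0.6,"y": 1.15,"z": 0,"roll": 0}
  ]
}}

```text
time_s: 11.18
ee_pos: [0.5666, -0.0364, 0.2527]
tool_rot: [[-0.0, 1.0, -0.002], [1.0, 0.0, 0.001], [0.001, -0.002, -1.0]]
force: [-5.0, 4.9, 4.7]
finger_gap: 0.0202
gripper_force: 40.1
```

Emit:
{"api": "move_arm", "payload": {
  "rows": [
    {"x": -0.39,"y": 0.52,"z": 0,"roll": 0},
    {"x": -0.83,"y": 1.0,"z": 0,"roll": 0},
    {"x": -0.83,"y": 1.0,"z": 0,"roll": 0}
  ]
}}

```text
time_s: 11.55
ee_pos: [0.5768, -0.0446, 0.2528]
tool_rot: [[-0.0, 1.0, -0.002], [1.0, 0.0, 0.001], [0.001, -0.002, -1.0]]
force: [-3.1, 5.0, 3.2]
finger_gap: 0.0204
gripper_force: 40.1
```

```bash
python3 -c "
from g import *
rep(-315.7)"
```

```text
t=11.55 ang=45.52 (cmd -315.7) r=61.75 Frad=1.41 Fccw=5.77 Fz=3.2 grip=40 perr=[-1.11075494  0.7557489 ]
```

Emit:
{"api": "move_arm", "payload": {
  "rows": [
    {"x": -0.49,"y": 0.43,"z": 0,"roll": 0},
    {"x": -1.02,"y": 0.8,"z": 0,"roll": 0},
    {"x": -1.02,"y": 0.8,"z": 0,"roll": 0}
  ]
}}

```text
time_s: 11.92
ee_pos: [0.5849, -0.0548, 0.2528]
tool_rot: [[-0.0, 1.0, -0.002], [1.0, 0.0, 0.002], [0.002, -0.002, -1.0]]
force: [-2.7, 5.5, 3.7]
finger_gap: 0.0202
gripper_force: 40.0
```

Emit:
{"api": "move_arm", "payload": {
  "rows": [
    {"x": -0.57,"y": 0.32,"z": 0,"roll": 0},
    {"x": -1.16,"y": 0.57,"z": 0,"roll": 0},
    {"x": -1.16,"y": 0.57,"z": 0,"roll": 0}
  ]
}}

```text
time_s: 12.3
ee_pos: [0.5908, -0.0664, 0.2529]
tool_rot: [[-0.0, 1.0, -0.001], [1.0, 0.0, 0.002], [0.002, -0.001, -1.0]]
force: [-0.8, 6.4, 3.0]
finger_gap: 0.02
gripper_force: 40.0
```

Emit:
{"api": "move_arm", "payload": {
  "rows": [
    {"x": -0.62,"y": 0.19,"z": 0,"roll": 0},
    {"x": -1.26,"y": 0.32,"z": 0,"roll": 0},
    {"x": -1.26,"y": 0.32,"z": 0,"roll": 0}
  ]
}}

```text
time_s: 12.68
ee_pos: [0.5941, -0.0787, 0.2529]
tool_rot: [[-0.0, 1.0, -0.001], [1.0, 0.0, 0.002], [0.002, -0.001, -1.0]]
force: [-0.3, 9.3, 3.1]
finger_gap: 0.0203
gripper_force: 40.0
```

Emit:
{"api": "move_arm", "payload": {
  "rows": [
    {"x": -0.22,"y": 0.03,"z": 0,"roll": 0},
    {"x": -0.43,"y": 0.05,"z": 0,"roll": 0},
    {"x": -0.43,"y": 0.05,"z": 0,"roll": 0},
    {"x": -0.43,"y": 0.05,"z": 0,"roll": 0}
  ]
}}

```text
time_s: 13.18
ee_pos: [0.5946, -0.0823, 0.2529]
tool_rot: [[-0.001, 1.0, -0.001], [1.0, 0.001, 0.003], [0.003, -0.001, -1.0]]
force: [0.5, 9.8, 2.4]
finger_gap: 0.0203
gripper_force: 40.0
```

```bash
python3 -c "
from g import *
rep(-355.7)"
```

```text
t=13.18 ang=5.96 (cmd -355.7) r=61.38 Frad=1.47 Fccw=9.71 Fz=2.4 grip=40 perr=[-0.77269387  1.72505373]
```

Emit:
{"api": "move_arm", "payload": {
  "rows": [
    {"x": -0.22,"y": 0.01,"z": 0,"roll": 0},
    {"x": -0.43,"y": 0.02,"z": 0,"roll": 0},
    {"x": -0.43,"y": 0.02,"z": 0,"roll": 0},
    {"x": -0.43,"y": 0.02,"z": 0,"roll": 0}
  ]
}}

```text
time_s: 13.68
ee_pos: [0.5949, -0.0863, 0.2529]
tool_rot: [[-0.001, 1.0, -0.0], [1.0, 0.001, 0.003], [0.003, -0.0, -1.0]]
force: [1.4, 13.2, 3.1]
finger_gap: 0.0197
gripper_force: 40.0
```

```bash
python3 -c "
from g import *
rep(-359.7);rows(.3,20.3,4,2)"
```

```text
t=13.68 ang=2.24 (cmd -359.7) r=61.41 Frad=1.96 Fccw=13.17 Fz=3.1 grip=40 perr=[-0.64074747  2.07773545]
0.3 -> 20.3 [{"x": 0.54, "y": -0.03, "z": 0, "roll": 0}, {"x": 1.08, "y": -0.1, "z": 0, "roll": 0}, {"x": 1.6, "y": -0.22, "z": 0, "roll": 0}, {"x": 2.12, "y": -0.39, "z": 0, "roll": 0}, {"x": 2.12, "y": -0.39, "z": 0, "roll": 0}, {"x": 2.12, "y": -0.39, "z": 0, "roll": 0}]
```

The gate is bedded: force rose 9.7→13.2 N over 4 mm. Next I reverse in 5° steps, reading the force at each, to find the pickup.

```bash
python3 -c "
from g import *
a=.3
while a<125:
    print(round(a+5,1),np.round((P(a+5)-P(a))[::-1]*100,2)+0);a+=5"
```

```text
5.3 [ 0.54 -0.03]
10.3 [ 0.54 -0.07]
15.3 [ 0.53 -0.12]
20.3 [ 0.51 -0.17]
25.3 [ 0.5  -0.21]
30.3 [ 0.48 -0.25]
35.3 [ 0.45 -0.29]
40.3 [ 0.43 -0.33]
45.3 [ 0.4  -0.37]
50.3 [ 0.36 -0.4 ]
55.3 [ 0.33 -0.43]
60.3 [ 0.29 -0.46]
65.3 [ 0.25 -0.48]
70.3 [ 0.2 -0.5]
75.3 [ 0.16 -0.52]
80.3 [ 0.11 -0.53]
85.3 [ 0.07 -0.54]
90.3 [ 0.02 -0.54]
95.3 [-0.03 -0.54]
100.3 [-0.07 -0.54]
105.3 [-0.12 -0.53]
110.3 [-0.17 -0.51]
115.3 [-0.21 -0.5 ]
120.3 [-0.25 -0.48]
125.3 [-0.29 -0.45]
```

Emit:
{"api": "move_arm", "payload": {
  "rows": [
    {"x": 0.54,"y": -0.03,"z": 0,"roll": 0},
    {"x": 0.54,"y": -0.03,"z": 0,"roll": 0}
  ]
}}

```text
time_s: 13.92
ee_pos: [0.5944, -0.081, 0.2529]
tool_rot: [[-0.001, 1.0, -0.001], [1.0, 0.001, 0.003], [0.003, -0.001, -1.0]]
force: [0.1, 9.4, 3.7]
finger_gap: 0.0203
gripper_force: 40.0
```

Emit:
{"api": "move_arm", "payload": {
  "rows": [
    {"x": 0.54,"y": -0.07,"z": 0,"roll": 0},
    {"x": 0.54,"y": -0.07,"z": 0,"roll": 0}
  ]
}}

```text
time_s: 14.18
ee_pos: [0.5937, -0.0764, 0.2529]
tool_rot: [[-0.001, 1.0, -0.001], [1.0, 0.001, 0.001], [0.001, -0.001, -1.0]]
force: [-0.7, 4.8, 1.8]
finger_gap: 0.0201
gripper_force: 40.0
```

Emit:
{"api": "move_arm", "payload": {
  "rows": [
    {"x": 0.53,"y": -0.12,"z": 0,"roll": 0},
    {"x": 0.53,"y": -0.12,"z": 0,"roll": 0}
  ]
}}

```text
time_s: 14.42
ee_pos: [0.5928, -0.072, 0.253]
tool_rot: [[-0.0, 1.0, -0.0], [1.0, 0.0, -0.0], [-0.0, -0.0, -1.0]]
force: [-1.2, 1.3, 0.9]
finger_gap: 0.0199
gripper_force: 40.0
```

Emit:
{"api": "move_arm", "payload": {
  "rows": [
    {"x": 0.51,"y": -0.17,"z": 0,"roll": 0},
    {"x": 0.51,"y": -0.17,"z": 0,"roll": 0}
  ]
}}

```text
time_s: 14.68
ee_pos: [0.5911, -0.0667, 0.253]
tool_rot: [[-0.0, 1.0, -0.0], [1.0, 0.0, 0.0], [0.0, -0.0, -1.0]]
force: [-0.8, 0.7, 1.4]
finger_gap: 0.0199
gripper_force: 40.0
```

Emit:
{"api": "move_arm", "payload": {
  "rows": [
    {"x": 0.5,"y": -0.21,"z": 0,"roll": 0},
    {"x": 0.5,"y": -0.21,"z": 0,"roll": 0}
  ]
}}

```text
time_s: 14.92
ee_pos: [0.589, -0.0617, 0.253]
tool_rot: [[-0.0, 1.0, -0.0], [1.0, 0.0, 0.0], [0.0, -0.0, -1.0]]
force: [-0.1, -0.1, 0.2]
finger_gap: 0.0203
gripper_force: 40.0
```

Emit:
{"api": "move_arm", "payload": {
  "rows": [
    {"x": 0.48,"y": -0.25,"z": 0,"roll": 0},
    {"x": 0.48,"y": -0.25,"z": 0,"roll": 0}
  ]
}}

```text
time_s: 15.18
ee_pos: [0.5865, -0.0569, 0.253]
tool_rot: [[-0.0, 1.0, -0.0], [1.0, 0.0, 0.0], [0.0, -0.0, -1.0]]
force: [-1.8, -0.7, -0.7]
finger_gap: 0.0204
gripper_force: 40.0
```

Emit:
{"api": "move_arm", "payload": {
  "rows": [
    {"x": 0.45,"y": -0.29,"z": 0,"roll": 0},
    {"x": 0.45,"y": -0.29,"z": 0,"roll": 0}
  ]
}}

```text
time_s: 15.42
ee_pos: [0.5836, -0.0524, 0.253]
tool_rot: [[-0.0, 1.0, -0.0], [1.0, 0.0, 0.0], [0.0, -0.0, -1.0]]
force: [-1.7, -1.0, -0.8]
finger_gap: 0.0199
gripper_force: 40.0
```

Emit:
{"api": "move_arm", "payload": {
  "rows": [
    {"x": 0.43,"y": -0.33,"z": 0,"roll": 0},
    {"x": 0.43,"y": -0.33,"z": 0,"roll": 0}
  ]
}}

```text
time_s: 15.68
ee_pos: [0.5803, -0.0481, 0.253]
tool_rot: [[-0.0, 1.0, -0.0], [1.0, 0.0, 0.0], [0.0, -0.0, -1.0]]
force: [-1.1, -1.3, -0.6]
finger_gap: 0.0201
gripper_force: 40.0
```

Emit:
{"api": "move_arm", "payload": {
  "rows": [
    {"x": 0.4,"y": -0.37,"z": 0,"roll": 0},
    {"x": 0.4,"y": -0.37,"z": 0,"roll": 0}
  ]
}}

```text
time_s: 15.92
ee_pos: [0.5765, -0.0441, 0.253]
tool_rot: [[-0.0, 1.0, -0.0], [1.0, 0.0, 0.0], [0.0, -0.0, -1.0]]
force: [-1.2, -1.7, -0.7]
finger_gap: 0.0202
gripper_force: 40.0
```

Emit:
{"api": "move_arm", "payload": {
  "rows": [
    {"x": 0.36,"y": -0.4,"z": 0,"roll": 0},
    {"x": 0.36,"y": -0.4,"z": 0,"roll": 0}
  ]
}}

```text
time_s: 16.18
ee_pos: [0.5726, -0.0405, 0.253]
tool_rot: [[-0.0, 1.0, -0.0], [1.0, 0.0, 0.0], [0.0, -0.0, -1.0]]
force: [-1.7, -1.1, -1.9]
finger_gap: 0.02
gripper_force: 40.0
```

Emit:
{"api": "move_arm", "payload": {
  "rows": [
    {"x": 0.33,"y": -0.43,"z": 0,"roll": 0},
    {"x": 0.33,"y": -0.43,"z": 0,"roll": 0}
  ]
}}

```text
time_s: 16.42
ee_pos: [0.5682, -0.0373, 0.253]
tool_rot: [[-0.0, 1.0, -0.0], [1.0, 0.0, 0.0], [0.0, -0.0, -1.0]]
force: [-0.9, -1.6, -1.8]
finger_gap: 0.0205
gripper_force: 40.0
```

Emit:
{"api": "move_arm", "payload": {
  "rows": [
    {"x": 0.29,"y": -0.46,"z": 0,"roll": 0},
    {"x": 0.29,"y": -0.46,"z": 0,"roll": 0}
  ]
}}

```text
time_s: 16.68
ee_pos: [0.5636, -0.0344, 0.253]
tool_rot: [[-0.0, 1.0, -0.0], [1.0, 0.0, 0.0], [0.0, -0.0, -1.0]]
force: [-1.7, -1.7, -1.6]
finger_gap: 0.02
gripper_force: 40.0
```

```bash
python3 -c "
from g import *
rep(60.3)"
```

```text
t=16.68 ang=60.97 (cmd 60.3) r=62.09 Frad=-2.33 Fccw=0.65 Fz=-1.6 grip=40 perr=[-0.58966947  0.4364565 ]
```

Emit:
{"api": "move_arm", "payload": {
  "rows": [
    {"x": 0.25,"y": -0.48,"z": 0,"roll": 0},
    {"x": 0.25,"y": -0.48,"z": 0,"roll": 0}
  ]
}}

```text
time_s: 16.92
ee_pos: [0.5588, -0.0319, 0.253]
tool_rot: [[-0.0, 1.0, -0.0], [1.0, 0.0, 0.0], [0.0, -0.0, -1.0]]
force: [-0.7, -1.9, -0.5]
finger_gap: 0.0201
gripper_force: 40.0
```

Emit:
{"api": "move_arm", "payload": {
  "rows": [
    {"x": 0.2,"y": -0.5,"z": 0,"roll": 0},
    {"x": 0.2,"y": -0.5,"z": 0,"roll": 0}
  ]
}}

```text
time_s: 17.18
ee_pos: [0.5538, -0.03, 0.253]
tool_rot: [[-0.0, 1.0, -0.0], [1.0, 0.0, 0.0], [0.0, -0.0, -1.0]]
force: [-1.2, -2.1, -1.7]
finger_gap: 0.0197
gripper_force: 40.0
```

Emit:
{"api": "move_arm", "payload": {
  "rows": [
    {"x": 0.16,"y": -0.52,"z": 0,"roll": 0},
    {"x": 0.16,"y": -0.52,"z": 0,"roll": 0}
  ]
}}

```text
time_s: 17.42
ee_pos: [0.5486, -0.0284, 0.2531]
tool_rot: [[-0.0, 1.0, -0.0], [1.0, 0.0, 0.0], [0.0, -0.0, -1.0]]
force: [0.3, -2.3, -1.7]
finger_gap: 0.0202
gripper_force: 40.0
```

Emit:
{"api": "move_arm", "payload": {
  "rows": [
    {"x": 0.11,"y": -0.53,"z": 0,"roll": 0},
    {"x": 0.11,"y": -0.53,"z": 0,"roll": 0}
  ]
}}

```text
time_s: 17.68
ee_pos: [0.5433, -0.0273, 0.253]
tool_rot: [[-0.0, 1.0, -0.0], [1.0, 0.0, 0.0], [0.0, -0.0, -1.0]]
force: [-0.8, -1.5, -1.1]
finger_gap: 0.0201
gripper_force: 40.0
```

Emit:
{"api": "move_arm", "payload": {
  "rows": [
    {"x": 0.07,"y": -0.54,"z": 0,"roll": 0},
    {"x": 0.07,"y": -0.54,"z": 0,"roll": 0}
  ]
}}

```text
time_s: 17.92
ee_pos: [0.5379, -0.0266, 0.2531]
tool_rot: [[-0.0, 1.0, -0.0], [1.0, 0.0, 0.0], [0.0, -0.0, -1.0]]
force: [0.5, -0.7, -0.9]
finger_gap: 0.02
gripper_force: 40.0
```

Emit:
{"api": "move_arm", "payload": {
  "rows": [
    {"x": 0.02,"y": -0.54,"z": 0,"roll": 0},
    {"x": 0.02,"y": -0.54,"z": 0,"roll": 0}
  ]
}}

```text
time_s: 18.18
ee_pos: [0.5325, -0.0265, 0.253]
tool_rot: [[0.0, 1.0, -0.0], [1.0, -0.0, 0.0], [0.0, -0.0, -1.0]]
force: [-0.1, -0.7, -1.0]
finger_gap: 0.0201
gripper_force: 40.0
```

```bash
python3 -c "
from g import *
rep(90.3)"
```

```text
t=18.18 ang=90.93 (cmd 90.3) r=62.24 Frad=-0.74 Fccw=0.16 Fz=-1.0 grip=40 perr=[-0.68392159  0.23742307]
```

Emit:
{"api": "move_arm", "payload": {
  "rows": [
    {"x": -0.03,"y": -0.54,"z": 0,"roll": 0},
    {"x": -0.03,"y": -0.54,"z": 0,"roll": 0}
  ]
}}

```text
time_s: 18.42
ee_pos: [0.5277, -0.0269, 0.2532]
tool_rot: [[0.0, 1.0, 0.001], [1.0, -0.0, -0.0], [-0.0, 0.001, -1.0]]
force: [2.5, -1.1, -2.0]
finger_gap: 0.02
gripper_force: 40.0
```

Emit:
{"api": "move_arm", "payload": {
  "rows": [
    {"x": -0.07,"y": -0.54,"z": 0,"roll": 0},
    {"x": -0.07,"y": -0.54,"z": 0,"roll": 0}
  ]
}}

```text
time_s: 18.68
ee_pos: [0.5229, -0.0276, 0.2533]
tool_rot: [[0.0, 1.0, 0.002], [1.0, -0.0, -0.0], [-0.0, 0.002, -1.0]]
force: [5.1, -1.2, -1.7]
finger_gap: 0.0197
gripper_force: 40.1
```

Emit:
{"api": "move_arm", "payload": {
  "rows": [
    {"x": -0.12,"y": -0.53,"z": 0,"roll": 0},
    {"x": -0.12,"y": -0.53,"z": 0,"roll": 0}
  ]
}}

```text
time_s: 18.92
ee_pos: [0.5176, -0.0287, 0.2533]
tool_rot: [[0.0, 1.0, 0.002], [1.0, -0.0, 0.0], [0.0, 0.002, -1.0]]
force: [6.5, -1.1, -1.9]
finger_gap: 0.0202
gripper_force: 40.1
```

Emit:
{"api": "move_arm", "payload": {
  "rows": [
    {"x": -0.17,"y": -0.51,"z": 0,"roll": 0},
    {"x": -0.17,"y": -0.51,"z": 0,"roll": 0}
  ]
}}

```text
time_s: 19.18
ee_pos: [0.5125, -0.0303, 0.2534]
tool_rot: [[0.0, 1.0, 0.002], [1.0, -0.0, 0.0], [0.0, 0.002, -1.0]]
force: [5.9, 1.2, -1.8]
finger_gap: 0.0201
gripper_force: 40.1
```

Emit:
{"api": "move_arm", "payload": {
  "rows": [
    {"x": -0.21,"y": -0.5,"z": 0,"roll": 0},
    {"x": -0.21,"y": -0.5,"z": 0,"roll": 0}
  ]
}}

```text
time_s: 19.42
ee_pos: [0.5075, -0.0324, 0.2534]
tool_rot: [[0.0, 1.0, 0.002], [1.0, -0.0, 0.0], [0.0, 0.002, -1.0]]
force: [4.8, 2.0, -2.3]
finger_gap: 0.0204
gripper_force: 40.0
```

Emit:
{"api": "move_arm", "payload": {
  "rows": [
    {"x": -0.25,"y": -0.48,"z": 0,"roll": 0},
    {"x": -0.25,"y": -0.48,"z": 0,"roll": 0}
  ]
}}

```text
time_s: 19.68
ee_pos: [0.5027, -0.0349, 0.2534]
tool_rot: [[0.0, 1.0, 0.002], [1.0, -0.0, 0.0], [0.0, 0.002, -1.0]]
force: [6.1, 2.0, -1.1]
finger_gap: 0.0201
gripper_force: 40.0
```

```bash
python3 -c "
from g import *
rep(120.3)"
```

```text
t=19.68 ang=119.76 (cmd 120.3) r=62.02 Frad=-1.26 Fccw=-6.31 Fz=-1.1 grip=40 perr=[0.4931514  0.31377106]
```

Run:
```python
from h import *
s=observe();im=camera("wrist");cv2.imwrite("pics/w2.png",im);print(s["time_s"],s["ee_pos"])
np.savez("s2.npz",ee_pos=s["ee_pos"],tool_rot=s["tool_rot"])
cv2.imwrite("pics/w2c.png",cv2.resize(im[120:320,130:380],None,fx=3,fy=3,interpolation=2))
```

```text
19.675 [ 0.50271244 -0.0348557   0.25337817]
```

View pics/w2c.png

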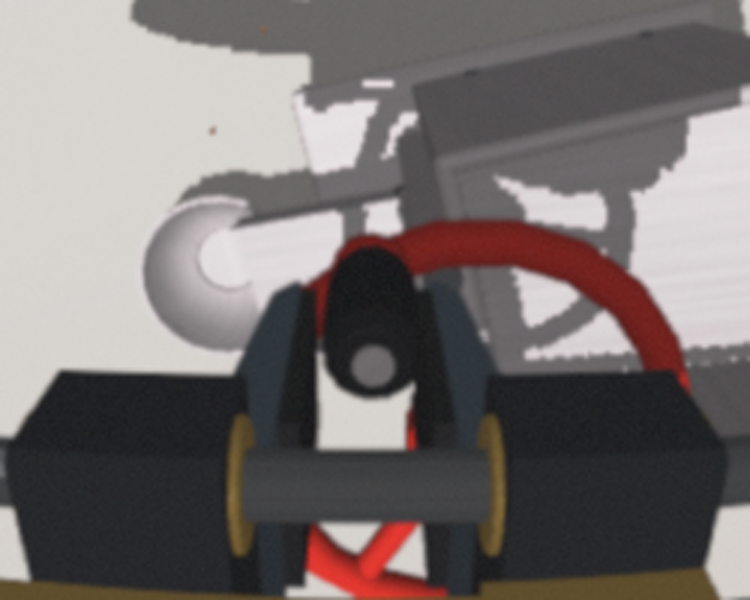

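The crank sits at wrist ≈(254,242), the same place in the grip as before, so it hasn't slipped. Drag was picked up at wheel angle ≈95°, so the target is 95° + 720°. That leaves 695°, in ten calls of 69.5°.

```bash
python3 -c "
from g import *
a=120.3
for i in range(10): rows(round(a,1),round(a+69.5,1),10);a+=69.5" | sed 's/, "z": 0, "roll": 0//g'
```

```text
120.3 -> 189.8 [{"x": -0.42, "y": -0.62}, {"x": -0.91, "y": -1.19}, {"x": -1.46, "y": -1.7}, {"x": -2.08, "y": -2.14}, {"x": -2.74, "y": -2.49}, {"x": -3.44, "y": -2.77}, {"x": -4.16, "y": -2.96}, {"x": -4.91, "y": -3.06}, {"x": -5.66, "y": -3.06}, {"x": -6.41, "y": -2.98}]
189.8 -> 259.3 [{"x": -0.73, "y": 0.17}, {"x": -1.44, "y": 0.43}, {"x": -2.11, "y": 0.78}, {"x": -2.73, "y": 1.2}, {"x": -3.29, "y": 1.69}, {"x": -3.8, "y": 2.25}, {"x": -4.23, "y": 2.87}, {"x": -4.58, "y": 3.53}, {"x": -4.85, "y": 4.23}, {"x": -5.04, "y": 4.96}]
259.3 -> 328.8 [{"x": -0.09, "y": 0.75}, {"x": -0.1, "y": 1.5}, {"x": -0.01, "y": 2.24}, {"x": 0.17, "y": 2.97}, {"x": 0.43, "y": 3.68}, {"x": 0.78, "y": 4.34}, {"x": 1.2, "y": 4.96}, {"x": 1.7, "y": 5.53}, {"x": 2.26, "y": 6.03}, {"x": 2.88, "y": 6.45}]
328.8 -> 398.3 [{"x": 0.67, "y": 0.35}, {"x": 1.37, "y": 0.62}, {"x": 2.1, "y": 0.8}, {"x": 2.84, "y": 0.89}, {"x": 3.6, "y": 0.88}, {"x": 4.34, "y": 0.79}, {"x": 5.07, "y": 0.61}, {"x": 5.77, "y": 0.34}, {"x": 6.44, "y": -0.01}, {"x": 7.05, "y": -0.44}]
398.3 -> 467.8 [{"x": 0.56, "y": -0.5}, {"x": 1.06,
[... 825 characters left out ...]
0.5, "y": 2.19}, {"x": -0.48, "y": 2.94}, {"x": -0.38, "y": 3.68}, {"x": -0.18, "y": 4.41}, {"x": 0.1, "y": 5.11}, {"x": 0.46, "y": 5.76}, {"x": 0.9, "y": 6.37}, {"x": 1.42, "y": 6.92}]
676.3 -> 745.8 [{"x": 0.57, "y": 0.49}, {"x": 1.2, "y": 0.9}, {"x": 1.88, "y": 1.23}, {"x": 2.58, "y": 1.48}, {"x": 3.32, "y": 1.64}, {"x": 4.07, "y": 1.71}, {"x": 4.82, "y": 1.69}, {"x": 5.56, "y": 1.58}, {"x": 6.29, "y": 1.39}, {"x": 6.98, "y": 1.1}]
745.8 -> 815.3 [{"x": 0.66, "y": -0.37}, {"x": 1.26, "y": -0.81}, {"x": 1.81, "y": -1.33}, {"x": 2.29, "y": -1.9}, {"x": 2.7, "y": -2.53}, {"x": 3.03, "y": -3.21}, {"x": 3.27, "y": -3.92}, {"x": 3.43, "y": -4.65}, {"x": 3.5, "y": -5.4}, {"x": 3.48, "y": -6.15}]
```

Emit:
{"api": "move_arm", "payload": {
  "rows": [
    {"x": -0.42,"y": -0.62,"z": 0,"roll": 0},
    {"x": -0.91,"y": -1.19,"z": 0,"roll": 0},
    {"x": -1.46,"y": -1.7,"z": 0,"roll": 0},
    {"x": -2.08,"y": -2.14,"z": 0,"roll": 0},
    {"x": -2.74,"y": -2.49,"z": 0,"roll": 0},
    {"x": -3.44,"y": -2.77,"z": 0,"roll": 0},
    {"x": -4.16,"y": -2.96,"z": 0,"roll": 0},
    {"x": -4.91,"y": -3.06,"z": 0,"roll": 0},
    {"x": -5.66,"y": -3.06,"z": 0,"roll": 0},
    {"x": -6.41,"y": -2.98,"z": 0,"roll": 0}
  ]
}}

```text
time_s: 20.98
ee_pos: [0.4714, -0.0982, 0.2528]
tool_rot: [[-0.0, 1.0, -0.001], [1.0, 0.0, 0.002], [0.002, -0.001, -1.0]]
force: [-1.6, 7.4, 0.9]
finger_gap: 0.0198
gripper_force: 40.0
```

Emit:
{"api": "move_arm", "payload": {
  "rows": [
    {"x": -0.73,"y": 0.17,"z": 0,"roll": 0},
    {"x": -1.44,"y": 0.43,"z": 0,"roll": 0},
    {"x": -2.11,"y": 0.78,"z": 0,"roll": 0},
    {"x": -2.73,"y": 1.2,"z": 0,"roll": 0},
    {"x": -3.29,"y": 1.69,"z": 0,"roll": 0},
    {"x": -3.8,"y": 2.25,"z": 0,"roll": 0},
    {"x": -4.23,"y": 2.87,"z": 0,"roll": 0},
    {"x": -4.58,"y": 3.53,"z": 0,"roll": 0},
    {"x": -4.85,"y": 4.23,"z": 0,"roll": 0},
    {"x": -5.04,"y": 4.96,"z": 0,"roll": 0}
  ]
}}

```text
time_s: 22.22
ee_pos: [0.5204, -0.1495, 0.2528]
tool_rot: [[0.0, 1.0, -0.003], [1.0, -0.0, 0.0], [0.0, -0.003, -1.0]]
force: [-7.5, -1.3, 2.8]
finger_gap: 0.0204
gripper_force: 40.1
```

```bash
python3 -c "
from g import *
rep(259.3)"
```

```text
t=22.23 ang=-102.21 (cmd 259.3) r=62.18 Frad=2.84 Fccw=-7.06 Fz=2.8 grip=40 perr=[-1.6337102   0.15037312]
```

Tracking is good with a steady 7 N drag. I'll continue.

Emit:
{"api": "move_arm", "payload": {
  "rows": [
    {"x": -0.09,"y": 0.75,"z": 0,"roll": 0},
    {"x": -0.1,"y": 1.5,"z": 0,"roll": 0},
    {"x": -0.01,"y": 2.24,"z": 0,"roll": 0},
    {"x": 0.17,"y": 2.97,"z": 0,"roll": 0},
    {"x": 0.43,"y": 3.68,"z": 0,"roll": 0},
    {"x": 0.78,"y": 4.34,"z": 0,"roll": 0},
    {"x": 1.2,"y": 4.96,"z": 0,"roll": 0},
    {"x": 1.7,"y": 5.53,"z": 0,"roll": 0},
    {"x": 2.26,"y": 6.03,"z": 0,"roll": 0},
    {"x": 2.88,"y": 6.45,"z": 0,"roll": 0}
  ]
}}

```text
time_s: 23.48
ee_pos: [0.5856, -0.1213, 0.253]
tool_rot: [[0.0, 1.0, -0.002], [1.0, -0.0, -0.001], [-0.001, -0.002, -1.0]]
force: [-3.1, -6.4, 2.4]
finger_gap: 0.02
gripper_force: 40.1
```

Emit:
{"api": "move_arm", "payload": {
  "rows": [
    {"x": 0.67,"y": 0.35,"z": 0,"roll": 0},
    {"x": 1.37,"y": 0.62,"z": 0,"roll": 0},
    {"x": 2.1,"y": 0.8,"z": 0,"roll": 0},
    {"x": 2.84,"y": 0.89,"z": 0,"roll": 0},
    {"x": 3.6,"y": 0.88,"z": 0,"roll": 0},
    {"x": 4.34,"y": 0.79,"z": 0,"roll": 0},
    {"x": 5.07,"y": 0.61,"z": 0,"roll": 0},
    {"x": 5.77,"y": 0.34,"z": 0,"roll": 0},
    {"x": 6.44,"y": -0.01,"z": 0,"roll": 0},
    {"x": 7.05,"y": -0.44,"z": 0,"roll": 0}
  ]
}}

```text
time_s: 24.72
ee_pos: [0.5824, -0.0508, 0.2532]
tool_rot: [[0.0, 1.0, 0.001], [1.0, -0.0, -0.001], [-0.001, 0.001, -1.0]]
force: [4.4, -5.4, -2.1]
finger_gap: 0.0201
gripper_force: 40.0
```

Emit:
{"api": "move_arm", "payload": {
  "rows": [
    {"x": 0.56,"y": -0.5,"z": 0,"roll": 0},
    {"x": 1.06,"y": -1.07,"z": 0,"roll": 0},
    {"x": 1.48,"y": -1.69,"z": 0,"roll": 0},
    {"x": 1.83,"y": -2.35,"z": 0,"roll": 0},
    {"x": 2.09,"y": -3.06,"z": 0,"roll": 0},
    {"x": 2.26,"y": -3.79,"z": 0,"roll": 0},
    {"x": 2.35,"y": -4.54,"z": 0,"roll": 0},
    {"x": 2.34,"y": -5.29,"z": 0,"roll": 0},
    {"x": 2.25,"y": -6.03,"z": 0,"roll": 0},
    {"x": 2.06,"y": -6.76,"z": 0,"roll": 0}
  ]
}}

```text
time_s: 25.98
ee_pos: [0.5152, -0.0295, 0.2534]
tool_rot: [[-0.0, 1.0, 0.003], [1.0, 0.0, 0.0], [0.0, 0.003, -1.0]]
force: [6.3, 0.7, -1.3]
finger_gap: 0.02
gripper_force: 40.1
```

Emit:
{"api": "move_arm", "payload": {
  "rows": [
    {"x": -0.27,"y": -0.7,"z": 0,"roll": 0},
    {"x": -0.63,"y": -1.36,"z": 0,"roll": 0},
    {"x": -1.06,"y": -1.98,"z": 0,"roll": 0},
    {"x": -1.57,"y": -2.53,"z": 0,"roll": 0},
    {"x": -2.13,"y": -3.03,"z": 0,"roll": 0},
    {"x": -2.76,"y": -3.45,"z": 0,"roll": 0},
    {"x": -3.43,"y": -3.79,"z": 0,"roll": 0},
    {"x": -4.13,"y": -4.05,"z": 0,"roll": 0},
    {"x": -4.86,"y": -4.22,"z": 0,"roll": 0},
    {"x": -5.61,"y": -4.3,"z": 0,"roll": 0}
  ]
}}

```text
time_s: 27.22
ee_pos: [0.471, -0.0849, 0.253]
tool_rot: [[-0.0, 1.0, -0.0], [1.0, 0.0, 0.002], [0.002, -0.0, -1.0]]
force: [0.9, 6.5, -0.2]
finger_gap: 0.0202
gripper_force: 40.0
```

Emit:
{"api": "move_arm", "payload": {
  "rows": [
    {"x": -0.75,"y": 0.01,"z": 0,"roll": 0},
    {"x": -1.5,"y": 0.11,"z": 0,"roll": 0},
    {"x": -2.22,"y": 0.3,"z": 0,"roll": 0},
    {"x": -2.92,"y": 0.58,"z": 0,"roll": 0},
    {"x": -3.58,"y": 0.94,"z": 0,"roll": 0},
    {"x": -4.19,"y": 1.37,"z": 0,"roll": 0},
    {"x": -4.75,"y": 1.88,"z": 0,"roll": 0},
    {"x": -5.24,"y": 2.45,"z": 0,"roll": 0},
    {"x": -5.65,"y": 3.08,"z": 0,"roll": 0},
    {"x": -5.99,"y": 3.75,"z": 0,"roll": 0}
  ]
}}

```text
time_s: 28.48
ee_pos: [0.5072, -0.1453, 0.2527]
tool_rot: [[0.0, 1.0, -0.003], [1.0, -0.0, 0.001], [0.001, -0.003, -1.0]]
force: [-7.9, 0.2, 2.9]
finger_gap: 0.0198
gripper_force: 40.1
```

```bash
python3 -c "
from g import *
rep(606.8)"
```

```text
t=28.48 ang=-114.88 (cmd 606.8) r=62.41 Frad=3.16 Fccw=-7.21 Fz=2.9 grip=40 perr=[-1.83018641  0.36293492]
```

Emit:
{"api": "move_arm", "payload": {
  "rows": [
    {"x": -0.25,"y": 0.71,"z": 0,"roll": 0},
    {"x": -0.42,"y": 1.44,"z": 0,"roll": 0},
    {"x": -0.5,"y": 2.19,"z": 0,"roll": 0},
    {"x": -0.48,"y": 2.94,"z": 0,"roll": 0},
    {"x": -0.38,"y": 3.68,"z": 0,"roll": 0},
    {"x": -0.18,"y": 4.41,"z": 0,"roll": 0},
    {"x": 0.1,"y": 5.11,"z": 0,"roll": 0},
    {"x": 0.46,"y": 5.76,"z": 0,"roll": 0},
    {"x": 0.9,"y": 6.37,"z": 0,"roll": 0},
    {"x": 1.42,"y": 6.92,"z": 0,"roll": 0}
  ]
}}

```text
time_s: 29.72
ee_pos: [0.5772, -0.132, 0.253]
tool_rot: [[0.0, 1.0, -0.002], [1.0, -0.0, -0.001], [-0.001, -0.002, -1.0]]
force: [-4.9, -6.1, 1.9]
finger_gap: 0.0199
gripper_force: 40.1
```

Emit:
{"api": "move_arm", "payload": {
  "rows": [
    {"x": 0.57,"y": 0.49,"z": 0,"roll": 0},
    {"x": 1.2,"y": 0.9,"z": 0,"roll": 0},
    {"x": 1.88,"y": 1.23,"z": 0,"roll": 0},
    {"x": 2.58,"y": 1.48,"z": 0,"roll": 0},
    {"x": 3.32,"y": 1.64,"z": 0,"roll": 0},
    {"x": 4.07,"y": 1.71,"z": 0,"roll": 0},
    {"x": 4.82,"y": 1.69,"z": 0,"roll": 0},
    {"x": 5.56,"y": 1.58,"z": 0,"roll": 0},
    {"x": 6.29,"y": 1.39,"z": 0,"roll": 0},
    {"x": 6.98,"y": 1.1,"z": 0,"roll": 0}
  ]
}}

```text
time_s: 30.98
ee_pos: [0.5893, -0.0623, 0.2531]
tool_rot: [[0.0, 1.0, 0.001], [1.0, -0.0, -0.001], [-0.001, 0.001, -1.0]]
force: [2.8, -5.7, -1.7]
finger_gap: 0.0197
gripper_force: 40.0
```

Emit:
{"api": "move_arm", "payload": {
  "rows": [
    {"x": 0.66,"y": -0.37,"z": 0,"roll": 0},
    {"x": 1.26,"y": -0.81,"z": 0,"roll": 0},
    {"x": 1.81,"y": -1.33,"z": 0,"roll": 0},
    {"x": 2.29,"y": -1.9,"z": 0,"roll": 0},
    {"x": 2.7,"y": -2.53,"z": 0,"roll": 0},
    {"x": 3.03,"y": -3.21,"z": 0,"roll": 0},
    {"x": 3.27,"y": -3.92,"z": 0,"roll": 0},
    {"x": 3.43,"y": -4.65,"z": 0,"roll": 0},
    {"x": 3.5,"y": -5.4,"z": 0,"roll": 0},
    {"x": 3.48,"y": -6.15,"z": 0,"roll": 0}
  ]
}}

```text
time_s: 32.22
ee_pos: [0.5284, -0.0269, 0.2534]
tool_rot: [[-0.0, 1.0, 0.003], [1.0, 0.0, -0.0], [-0.0, 0.003, -1.0]]
force: [8.2, -1.3, -3.3]
finger_gap: 0.0201
gripper_force: 40.1
```

Emit:
{"api": "move_arm", "payload": {
  "rows": [
    {"x": 0,"y": 0,"z": 0,"roll": 0},
    {"x": 0,"y": 0,"z": 0,"roll": 0},
    {"x": 0,"y": 0,"z": 0,"roll": 0},
    {"x": 0,"y": 0,"z": 0,"roll": 0}
  ]
}}

```text
time_s: 32.72
ee_pos: [0.5281, -0.0269, 0.2532]
tool_rot: [[0.0, 1.0, 0.001], [1.0, -0.0, -0.0], [-0.0, 0.001, -1.0]]
force: [4.4, -1.9, -1.1]
finger_gap: 0.0201
gripper_force: 40.0
```

```bash
python3 -c "
from g import *
rep(815.3)"
```

```text
t=32.73 ang=94.99 (cmd 815.3) r=62.07 Frad=-2.29 Fccw=-4.21 Fz=-1.1 grip=40 perr=[0.32675561 0.09552501]
```

Emit:
{"api": "move_arm", "payload": {
  "rows": [
    {"x": 0,"y": 0,"z": 0,"roll": 0},
    {"x": 0,"y": 0,"z": 0,"roll": 0},
    {"x": 0,"y": 0,"z": 0,"roll": 0},
    {"x": 0,"y": 0,"z": 0,"roll": 0},
    {"x": 0,"y": 0,"z": 0,"roll": 0}
  ],
  "gripper": -0.1
}}

```text
time_s: 33.35
ee_pos: [0.5273, -0.0268, 0.253]
tool_rot: [[-0.0, 1.0, -0.0], [1.0, 0.0, -0.0], [-0.0, -0.0, -1.0]]
force: [0.1, -0.7, 0.1]
finger_gap: 0.0501
gripper_force: 0.0
```

Emit:
{"api": "move_arm", "payload": {
  "rows": [
    {"x": 0,"y": 0,"z": -1,"roll": 0},
    {"x": 0,"y": 0,"z": -2.5,"roll": 0},
    {"x": 0,"y": 0,"z": -4.5,"roll": 0},
    {"x": 0,"y": 0,"z": -7,"roll": 0},
    {"x": -4,"y": 2,"z": -11,"roll": 0},
    {"x": -8,"y": 3,"z": -14.5,"roll": 0},
    {"x": -12,"y": 3,"z": -14.5,"roll": 0},
    {"x": -15,"y": 3,"z": -14.5,"roll": 0},
    {"x": -15,"y": 3,"z": -14.5,"roll": 0},
    {"x": -15,"y": 3,"z": -14.5,"roll": 0}
  ]
}}

```text
time_s: 34.6
ee_pos: [0.5574, -0.1763, 0.3987]
tool_rot: [[0.0, 1.0, 0.001], [1.0, -0.0, 0.0], [0.0, 0.001, -1.0]]
force: [-0.1, 0.3, 0.3]
finger_gap: 0.0503
gripper_force: 0.0
```

Run:
```python
from h import *
s=observe();im=camera("wrist");print(s["time_s"],s["ee_pos"],s["force"])
cv2.imwrite("pics/w3.png",im)
```

```text
34.6 [ 0.55736742 -0.17633759  0.39870405] [-0.10090528  0.29110129  0.25731839]
```

View pics/w3.png

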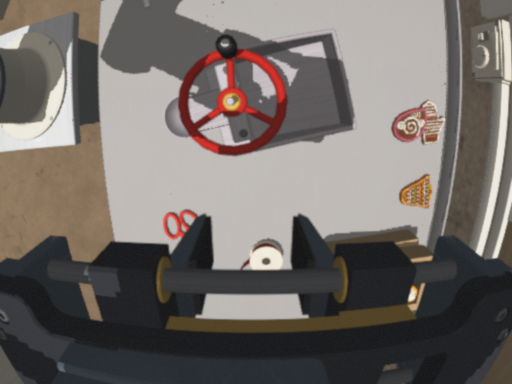

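The crank stands free at (227,46), about 95° round the hub. The bowl, scissors and spool are where they were, and nothing touches the wheel, so I'm handing in.

```bash
python3 -c "
from cell import finish_job
print(finish_job())"
```

```text
the job is handed in; nothing more can be done
None
```

I closed the gate until it bedded on its seal (about 13 N at the crank), took up the slack, opened it two turns, give or take about 5° because the force built gradually at pickup, then let go of the wheel and handed the job in at about 35 s; no verdict came back.

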